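# Press a sample cartridge shut in the bench clamp

### The arm

A 7-joint arm with a two-finger parallel gripper is mounted at the origin on the work surface. World frame = base frame: x ahead of the robot, y to its left, z up, the work surface at z = 0. Lengths are in m, angles in degrees, forces in N, time in s.
With the tool pointing down it reaches from about 0.4 to 0.85 m from the base axis. Payload 4.5 kg.
Tool frame: the origin (TCP) lies on the mounting face of the last link; the fingertips stand 173 mm ahead of it and the grasp point (between the pads) lies robot.grip_point_offset ahead of it (robot.grip_point_offset is the distance from the TCP to the grasp point, in m); z points along the fingers, y is the direction in which the jaws open and shut (so a half turn about z gives the same grasp; the last joint's range is limited). The gripper opens to 85 mm and grips with 20 to 120 N. Pads are 22 mm wide; open, the fingers measure 114 mm over their backs; the gripper's body (76 mm by 85 mm) begins 54 mm behind the grasp point. The pads swing forward as they close: fully open they stand 13 mm farther back than shut.
Start: joints at [78.369, 39.483, -11.15, 89.685, 9.013, 51.709, -12.324], TCP at [0.147, -0.608, 0.405] pointing down, gripper open.
Joint ranges: [-172.22, 172.22], [-26.19, 119.32], [-84.43, 86.54], [7.71, 146.69], [-57.33, 237.33], [2.42, 119.75], [-152.13, 152.13]. Speed limits (degrees/s): [147.25, 147.25, 180, 180, 180, 180, 180].

### API

Orientations are given as a 3x3 rotation matrix whose columns are the frame's x, y, z axes.
In Python, from rig import robot gives the robot as it stands.
- The arm moves only by the shell command python3 -m handwheel 'ROWS' [OPENING] [FORCE]. ROWS is JSON, a list that holds one entry, the list of rows, each a list of 6 numbers: the shift along the world's x, y, z scaled (see below), then the turn, a rotation vector about the world's x, y, z scaled (see below). In form: [[[dx, dy, dz, rx, ry, rz], ...]]. A call has 1 to 12 rows; each row is the pose to reach, as a shift and turn from the pose commanded when the call began; what a row does not reach only later rows make up. The controller multiplies each number of a shift by 0.15 m and each number of a turn by 2 rad. A row lasts 1/12 s, in which the tool goes at most 41.7 mm and 7.16 degrees, less where a joint would pass 70% of its speed; a pose out of reach is approached as far as the arm can. A call with a number of a shift or a turn outside -1 to 1 is refused whole. A call with a gripper value outside its range is refused whole. OPENING is the closure, from -1 (fully open) to 1 (shut), set as the call begins (- or left out, the last holds). The fingers move at their own pace and stop on an object; FORCE is the grip in N (left out, the last holds). Time passes only in rows, so rows that repeat a pose let the fingers close. It gives the time, the measured TCP pose, the force and the opening at its end, in the units of the state.
- robot.get_state(): the state, without advancing time (a new reading comes with each control period).
- robot.capture(name): name is "scene" or "top" or "wrist"; returns a dict with "pixels" (384x512x3 uint8, red, green, blue), "vfov" (degrees; the focal length in pixels is half the picture's height over the tangent of half this angle, whatever the lens; pixels are square), "cx", "cy" (the principal point, pixels), "rvec" (rotation vector, rad) and "tvec" (3), from world to camera coordinates, as OpenCV has them. Camera axes: x right, y down, z forward; pixel columns grow to the right and rows downward; lengths in m; the calibration is good to about 2 mm. A picture is of the moment at which its call begins. There is no depth.
- robot.sign_off(): hands the job in, once; it reports no verdict.
Trained networks look in a picture, given as the dict that the camera call returned (one of the last four; its "shot" number tells which), for a name from the list of things; names that differ only in an ending like _2 or _b are one class to them, and where a whole thing is asked for, a point or a joint stands for the part that bears it (a point fixed in the world has none). Each returns a list of dicts, best first, with "confidence" (0 to 1); they miss things now and then, are a little off and sometimes report something else, mostly with a low value. They report only what shows in the picture. A call takes as long as a camera call. They do not tell look-alikes from the thing itself.
- robot.masks_of(picture, query): "mask" (384x512 bool, what is visible of it) and "box" ([left, top, width, height] in pixels, round what is visible of it).
- robot.tip_of(picture, query): "centre" ([column, row] in pixels: a listed point, or the origin of a listed thing).
The state is a dict: "t": time; "q": joint angles; "qd": joint speeds; "joint_torque": joint torques, N m; "position": TCP position; "orientation": TCP orientation; "force": force on the tool from outside, world axes, zero at the start; "torque": the same for the moment, N m; "finger_gap": finger opening in m.
Only numpy, scipy, OpenCV 4.12 (cv2) and the standard library are available. Lean on these libraries where they do the work, as an engineer would, in place of code of your own. Each camera call takes 0.05 s, during which the arm holds its last target.

### The job

Pump the blue trigger of the bench clamp until its jaw has pressed the teal cap fully home on the sample cartridge. Then pinch the yellow release lever against its black post, slide the jaw back to its fully home position, and lift the closed cartridge into the steel tray, lying flat. Do not knock over the flasks or the bottle.

Things in the scene. Friction and masses are not known exactly. Their poses are not given: they have to be found in the camera images.
- clamp: Bench closing clamp, fixed: aluminium base 330 x 70 x 12 mm. Origin: bench level, on its centre line, under the jaw's face when the jaw is fully home. Its +x is the way the jaw advances (roughly world +y), z up. Along x: trigger housing (62 mm high) at -175 to -105 mm, moving jaw at -66 to 0, bare bed (12 mm high) at 0 to 130, grey end stop (52 mm high) at 130 to 155. A toothed rod sticks out behind to -210 mm, moving with the jaw.
- handle_pad (a point): Point on the front (+x) face of the clamp's fixed black handle, 95 mm above the bench. Handle: 16 mm thick along clamp x, 30 mm wide across it, top at 120 mm, and stands free above 64 mm; it stands in front (+x) of the trigger.
- trigger_pad (a point): Point on the rear (-x) face of the blue trigger, 95 mm above the bench at rest, 54 mm behind handle_pad. Trigger paddle 10 mm thick, 34 mm wide, top at 115 mm. Squeezing or pushing it 20 mm towards the handle (+x) is one full stroke, leaving 34 mm over both; it springs back within 0.4 s. Squeeze over a quarter second or more: a snap may skip teeth. Both are straddled from above, or the trigger is pushed alone.
- trigger (a joint): Swing of the trigger about a low pivot, rad: 0 at rest, 0.27 fully squeezed (20 mm at trigger_pad). The first quarter of each stroke is idle, the rest drives the jaw forward, about 9 to 18 mm a full stroke. Takes 3 to 8 N at the pad, up to 20 N while the cap is being pressed on; it stops part-way when the cap is home and the jaw can go no farther.
- jaw_face (a point): Middle of the jaw's flat front face, 31 mm above the bench; the face is 50 mm wide and reads with the jaw's travel.
- jaw (a joint): Travel of the jaw towards the end stop, m: 0 = fully home (back against its stop), up to 0.066; starts at 0 to about 0.024; about 0.056 when it has pressed the cap fully on. It slides forward freely (3 N); a ratchet with 8 mm teeth blocks it from going back unless the release lever is pinched. It also slides back only with the trigger let go.
- post_pad (a point): Point on the front (+x) face of the jaw's fixed black post, 90 mm above the bench, 4 mm behind jaw_face along clamp x. Post 10 mm thick, 28 mm wide, top at 107 mm; moves with the jaw.
- release_pad (a point): Point on the rear (-x) face of the yellow release lever, 90 mm above the bench at rest, 50 mm behind post_pad. Lever 8 mm thick, 20 mm wide, top at 105 mm; rides on the jaw behind the post. Pinch lever and post together (straddled from above, closing along clamp x) and keep pinching while drawing the jaw back along clamp -x.
- release (a joint): Swing of the release lever towards the post, rad: 0 at rest, 0.33 fully pinched (21 mm at release_pad, 29 mm left over lever and post). Above 0.28 the ratchet is free. Takes 1 to 2 N at the pad and springs back.
- cartridge: Loose sample cartridge lying on the clamp bed (12 mm above the bench) in front of the end stop: cream body 60 (x) x 36 (y) x 34 (z) mm with a teal band, 0.11 to 0.23 kg. Origin: centre of the body's underside; its x points to the end stop, the cap is on its -x end. With the cap home it is 74 mm long. Grip it across the body's 36 mm width.
- cap_face (a point): Middle of the outer face of the teal press-on cap (14 mm thick, 42 wide, 36 high), 19 mm above the cartridge's underside; the jaw meets it here. A steel neck shows in the gap while the cap is not home.
- cap (a joint): Gap between the cap and the cartridge body, m: 0 = fully home, starts at 0.007 to 0.012. Pushing it on takes about 7 N; it stays where it is left.
- tray: Open steel tray, fixed, 130 (x) x 170 (y) x 26 mm high, walls and floor 4 mm. Origin: centre of its underside; z up.
- flask_a: Loose conical glass flask, 125 mm high, 76 mm across the foot; origin at the centre of its underside, z up.
- flask_b: Loose conical glass flask, 110 mm high, 68 mm across the foot; origin at the centre of its underside, z up.
- bottle: Loose amber bottle with a white cap, 130 mm high, 60 mm across; origin at the centre of its underside, z up.
Not all that is in view belongs to the job. What is shaped like the cartridge but orange or purple is not meant.

How it is judged:
By the outcome, as a careful person would: the job done as asked, in the order asked, and still so for the second after the job is handed in, with the robot touching nothing.
It also fails if it takes over 67 s, if anything falls off the work surface, if the arm or the gripper's body presses on something with over 40 N, if the wrist force passes 120 N, or if a joint passes its speed limit or range.

## Working session

There is one attempt and no reset: what is moved stays moved. The work goes in short steps, Python scripts to look and compute and a shell command to move; the robot and the scene stay as the last step left them, time stands still between calls to the robot, and variables do not carry over. Pictures are saved under pics/ and viewed, and the job is handed in when it is done.

```bash
ls; mkdir -p pics; python3 - <<'E'
from rig import robot
import cv2,numpy as np
s=robot.get_state()
print(s['t'],s['position'],np.round(s['orientation'],3).tolist(),s['finger_gap'],robot.grip_point_offset)
for n in ["scene","top"]:
    p=robot.capture(n); cv2.imwrite(f"pics/{n}0.png",p["pixels"][:,:,::-1]); print(n,p['vfov'],p['cx'],p['cy'],p['rvec'],p['tvec'])
    for q in ["handle_pad","trigger_pad","jaw_face","post_pad","release_pad","cap_face","cartridge","tray","clamp","flask_a","bottle"]:
        print(q,[(np.round(d['centre']).tolist(),round(d['confidence'],2)) for d in robot.tip_of(p,q)][:4])
E
```

```text
pics
0.0 [ 0.1464967  -0.60723935  0.40387111] [[0.972, 0.235, -0.001], [0.235, -0.972, 0.002], [-0.0, -0.002, -1.0]] 0.08524867697476755 0.1547
scene 43.26479685651675 251.11556402073367 186.235655171615 [ 2.00139596  1.0491854  -0.5033217 ] [-0.35644747 -0.20369084  1.80422607]
handle_pad [([179.0, 210.0], 0.6), ([204.0, 279.0], 0.23)]
trigger_pad [([162.0, 222.0], 0.52)]
jaw_face [([216.0, 210.0], 0.96)]
post_pad [([214.0, 193.0], 0.83), ([202.0, 276.0], 0.19)]
release_pad [([196.0, 202.0], 0.55)]
cap_face [([221.0, 205.0], 0.62), ([268.0, 174.0], 0.43), ([139.0, 211.0], 0.42), ([194.0, 174.0], 0.39)]
cartridge [([126.0, 220.0], 0.75), ([255.0, 175.0], 0.7), ([236.0, 201.0], 0.63), ([203.0, 189.0], 0.53)]
tray [([317.0, 180.0], 0.97)]
clamp [([212.0, 218.0], 0.68), ([318.0, 180.0], 0.21)]
flask_a [([271.0, 245.0], 0.64), ([205.0, 275.0], 0.63)]
bottle [([271.0, 245.0], 0.7), ([322.0, 226.0], 0.66)]
top 43.36004947698293 250.15439831806736 182.76681322089945 [ 2.18421814 -2.18204389  0.10183133] [0.01668311 0.59144638 1.18115749]
handle_pad [([345.0, 192.0], 0.74)]
trigger_pad [([365.0, 186.0], 0.57)]
jaw_face [([291.0, 202.0], 0.8)]
post_pad [([294.0, 198.0], 0.64)]
release_pad []
cap_face [([274.0, 278.0], 0.65), ([275.0, 202.0], 0.59), ([188.0, 229.0], 0.58), ([362.0, 247.0], 0.51)]
cartridge [([271.0, 261.0], 0.91), ([254.0, 207.0], 0.88), ([372.0, 257.0], 0.78), ([204.0, 238.0], 0.59)]
tray [([138.0, 191.0], 0.82)]
clamp [([294.0, 202.0], 0.71)]
flask_a [([259.0, 130.0], 0.8), ([342.0, 130.0], 0.57)]
bottle [([194.0, 127.0], 0.8), ([258.0, 130.0], 0.54)]
```

```bash
python3 - <<'E'
import cv2
a=cv2.imread("pics/scene0.png"); b=cv2.imread("pics/top0.png")
cv2.imwrite("pics/s1.png",cv2.resize(a[140:320,90:370],None,fx=2.8,fy=2.8,interpolation=2))
cv2.imwrite("pics/t1.png",cv2.resize(b[100:300,80:400],None,fx=2.5,fy=2.5,interpolation=2))
E
```

```text
(no output)
```

View pics/s1.png

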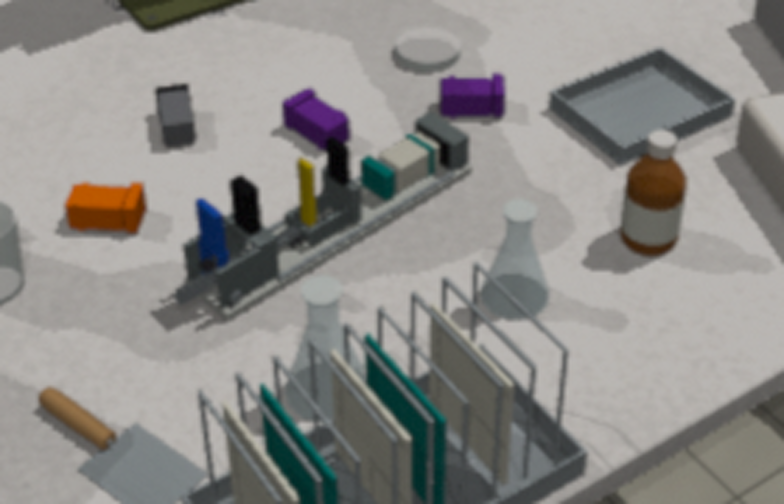

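View pics/t1.png

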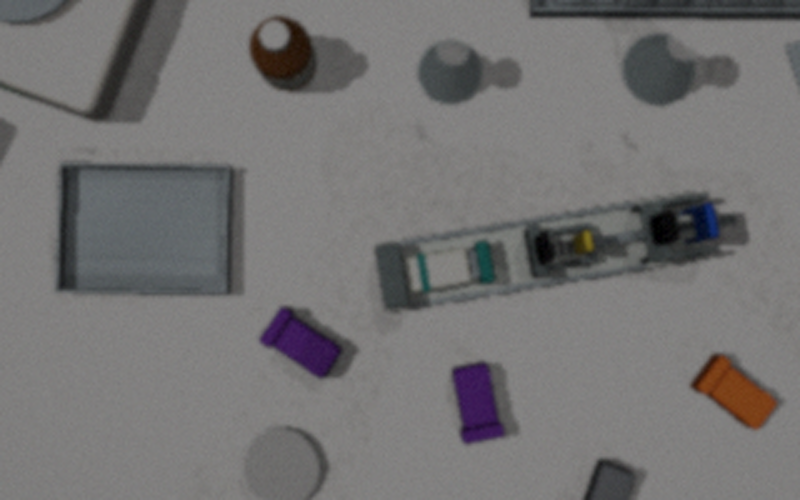

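The wanted cartridge is the cream one on the clamp bed (top view px 255,207; scene 236,201). The look-alikes are two purple ones at top (200,237) and (271,261), and an orange one at (372,257). The top view shows blue trigger, black handle, yellow lever and black post, in that order along the clamp. Next I fit the clamp pose.

```bash
cat > h.py <<'E'
import numpy as np,cv2
def K(p):
    f=p["pixels"].shape[0]/2/np.tan(np.radians(p["vfov"])/2)
    return np.array([[f,0,p["cx"]],[0,f,p["cy"]],[0,0,1.]])
def proj(p,X):
    return cv2.projectPoints(np.array(X,float).reshape(-1,3),np.array(p["rvec"],float),np.array(p["tvec"],float),K(p),None)[0].reshape(-1,2)
def onplane(p,uv,z):
    R=cv2.Rodrigues(np.array(p["rvec"],float))[0];t=np.array(p["tvec"],float)
    d=R.T@np.linalg.inv(K(p))@np.array([uv[0],uv[1],1.]);c=-R.T@t
    return c+d*(z-c[2])/d[2]
E
python3 - <<'E'
from rig import robot
from h import *
from scipy.optimize import least_squares
T=robot.capture("top");S=robot.capture("scene")
def g(p,q):
    r=[ d for d in robot.tip_of(p,q)]
    return r
on={}
for q,z in [("handle_pad",.095),("trigger_pad",.095),("jaw_face",.031),("post_pad",.09),("release_pad",.09),("clamp",0)]:
    for n,p in(("T",T),("S",S)):
        for d in g(p,q)[:1]:
            on[q,n]=d["centre"]; print(q,n,np.round(d["centre"],1),round(d["confidence"],2),np.round(onplane(p,d["centre"],z),4))
for q,z in [("tray",0),("flask_a",0),("bottle",0),("cartridge",.012),("cap_face",.031)]:
    for n,p in(("T",T),("S",S)):
        for d in g(p,q)[:4]:
            print(q,n,np.round(d["centre"],1),round(d["confidence"],2),np.round(onplane(p,d["centre"],z),4))
# end stop corner colours: masks
m=robot.masks_of(T,"cartridge")
for d in m[:4]:
    print(d["box"],d["confidence"])
m=robot.masks_of(T,"clamp"); print([(d["box"],d["confidence"]) for d in m])
E
```

```text
handle_pad T [343.3 190.3] 0.97 [ 0.5681 -0.2012  0.095 ]
handle_pad S [176.6 208.2] 0.74 [ 0.5489 -0.1975  0.095 ]
trigger_pad T [366.1 188.2] 0.5 [ 0.5731 -0.255   0.095 ]
trigger_pad S [163.5 218.7] 0.45 [ 0.5681 -0.2462  0.095 ]
jaw_face T [293.1 202.9] 0.97 [ 0.541  -0.0891  0.031 ]
jaw_face S [214.2 210.3] 0.87 [ 0.5458 -0.0794  0.031 ]
post_pad T [293.7 198.9] 0.93 [ 0.5479 -0.0848  0.09  ]
post_pad S [209.6 192. ] 0.58 [ 0.5312 -0.0838  0.09  ]
release_pad T [198.5 125.8] 0.57 [0.722 0.141 0.09 ]
release_pad S [200.8 202.3] 0.58 [ 0.5576 -0.1279  0.09  ]
clamp T [292.3 200.2] 0.7 [ 0.5492 -0.0901  0.    ]
clamp S [209.4 218.6] 0.7 [ 0.5379 -0.092   0.    ]
tray T [137.9 193.6] 0.55 [0.5655 0.3019 0.    ]
tray T [199.8 126.1] 0.54 [0.7395 0.1466 0.    ]
tray S [319.4 179.6] 0.94 [0.571 0.306 0.   ]
flask_a T [259.3 130.5] 0.95 [ 0.7284 -0.0064  0.    ]
flask_a T [344.2 130.7] 0.74 [ 0.7284 -0.2252  0.    ]
flask_a S [271.3 246.9] 0.97 [ 0.7336 -0.0136  0.    ]
flask_a S [206.6 278. ] 0.83 [ 0.7316 -0.2177  0.    ]
flask_a S [210.6 219.8] 0.33 [ 0.5444 -0.0918  0.    ]
bottle S
[... 299 characters left out ...]
.4166 -0.2978  0.012 ]
cartridge S [236.1 202. ] 0.89 [0.5293 0.0074 0.012 ]
cartridge S [204.6 186. ] 0.7 [ 0.4074 -0.0299  0.012 ]
cartridge S [256.  178.5] 0.64 [0.4644 0.1277 0.012 ]
cap_face T [360.5 247.9] 0.6 [ 0.4304 -0.2544  0.031 ]
cap_face T [273.7 200.9] 0.59 [ 0.5459 -0.041   0.031 ]
cap_face T [186.5 227.4] 0.5 [0.4804 0.174  0.031 ]
cap_face S [138.1 213.7] 0.6 [ 0.4381 -0.2665  0.031 ]
cap_face S [195.2 176.7] 0.5 [ 0.3712 -0.0418  0.031 ]
cap_face S [222. 205.] 0.48 [ 0.5378 -0.0478  0.031 ]
cap_face S [270.3 173.7] 0.42 [0.4897 0.1652 0.031 ]
[240.6, 197.2, 37.5, 21.8] 0.94
[187.7, 222.3, 29.1, 25.5] 0.94
[261.3, 250.2, 20.0, 28.5] 0.77
[([234.0, 176.6, 143.2, 47.5], 0.76)]
```

```bash
cat > fit.py <<'E'
from rig import robot
from h import *
from scipy.optimize import least_squares
T=robot.capture("top");S=robot.capture("scene")
def W(c,X):
    a=c[2];X=np.atleast_2d(X)
    return np.c_[c[0]+np.cos(a)*X[:,0]-np.sin(a)*X[:,1],c[1]+np.sin(a)*X[:,0]+np.cos(a)*X[:,1],X[:,2]]
c0=[.552,-.108,np.radians(98)]
# clamp masks silhouettes fit: base outline corners project
m=robot.masks_of(T,"clamp")[0]["mask"].astype(np.uint8)
r=cv2.minAreaRect(np.argwhere(m)[:,::-1].astype(np.float32)); print(r)
ca=T["pixels"].copy()
import sys
if len(sys.argv)>1: c0=[float(sys.argv[1]),float(sys.argv[2]),np.radians(float(sys.argv[3]))]
j=float(sys.argv[4]) if len(sys.argv)>4 else .02
def box(x0,x1,hw,z0,z1):
    P=[[x,y,z] for x in(x0,x1) for y in(-hw,hw) for z in(z0,z1)]
    E=[(i,k) for i in range(8) for k in range(i+1,8) if bin(i^k).count("1")==1]
    return P,E
def draw(p,x0,y0,w,h,s,name):
    im=cv2.resize(p["pixels"][y0:y0+h,x0:x0+w,::-1],None,fx=s,fy=s,interpolation=2)
    for (P,E),col in [(box(-.175,.155,.035,0,.012),(0,0,255)),(box(.13,.155,.035,.012,.052),(0,255,0)),(box(-.175,-.105,.02,.012,.062),(255,0,255)),(box(j-.066,j,.025,.012,.05),(0,255,255))]:
        uv=((proj(p,W(c0,P))+.5-[x0,y0])*s)
        for i,k in E: cv2.line(im,tuple(int(v) for v in uv[i]),tuple(int(v) for v in uv[k]),col,1,cv2.LINE_AA)
    cv2.imwrite(name,im)
draw(T,220,165,170,70,4.7,"pics/fitT.png");draw(S,130,165,140,95,5.5,"pics/fitS.png")
E
python3 fit.py
```

```text
((303.013671875, 199.0145263671875), (29.039880752563477, 144.65650939941406), 80.43331146240234)
```

View pics/fitT.png

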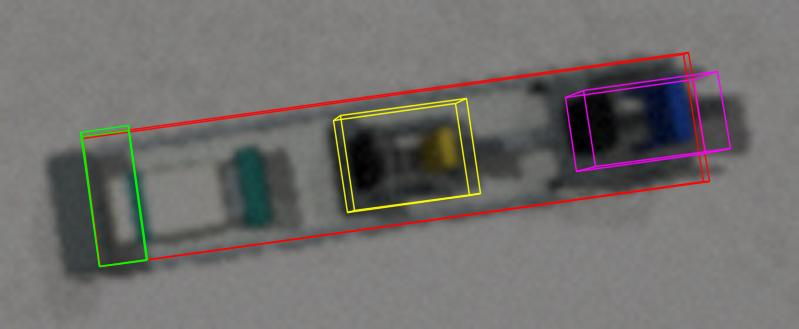

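View pics/fitS.png

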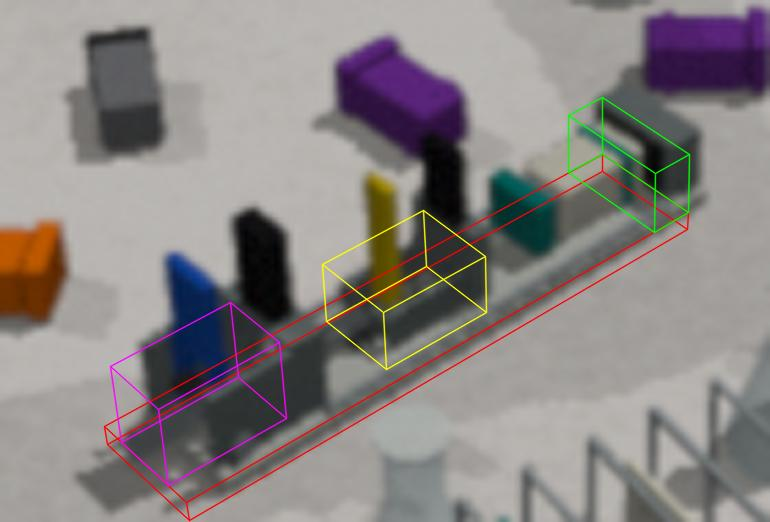

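```bash
python3 fit.py .542 -.094 97.5 .012
```

```text
((302.46539306640625, 198.68515014648438), (28.441898345947266, 143.32559204101562), 80.36246490478516)
```

View pics/fitT.png

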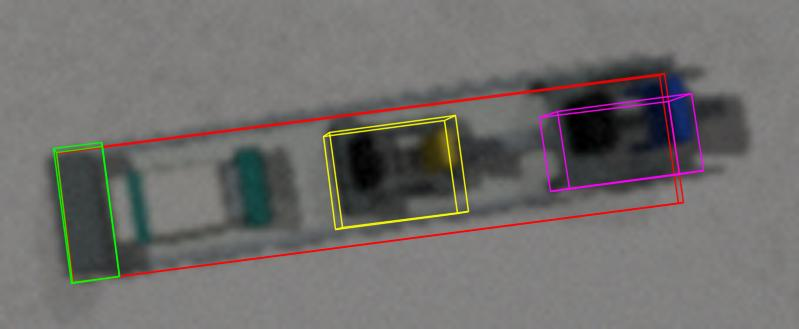

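View pics/fitS.png

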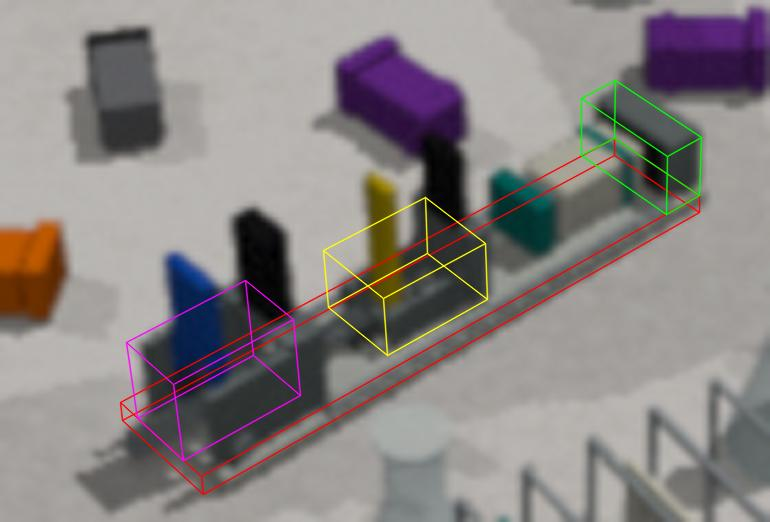

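```bash
python3 fit.py .5452 -.092 98.8 .009
```

```text
((302.983642578125, 199.02325439453125), (29.900400161743164, 144.7364501953125), 80.15886688232422)
```

View pics/fitT.png

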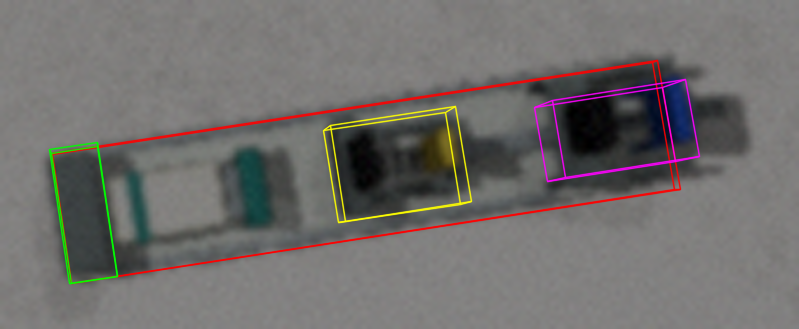

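View pics/fitS.png

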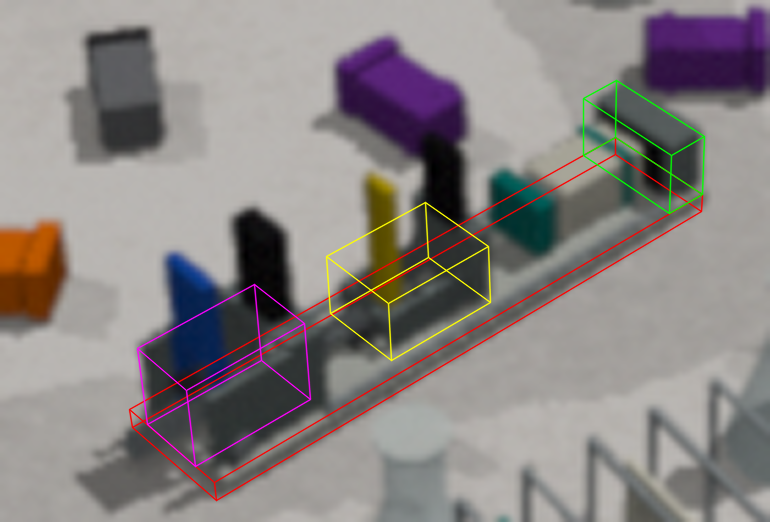

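```bash
python3 -m handwheel '[[[0.3,0.22,0,0,0,-0.02],[0.6,0.45,0,0,0,-0.042],[0.95,0.7,0,0,0,-0.042],[0.95,0.7,0,0,0,-0.042],[0.95,0.7,0,0,0,-0.042]]]' 1 40
python3 -m handwheel '[[[0.3,0.22,0,0,0,0],[0.6,0.45,0,0,0,0],[0.95,0.7,0,0,0,0],[0.95,0.7,0,0,0,0],[0.95,0.7,0,0,0,0]]]'
python3 -m handwheel '[[[0.3,0.2,0,0,0,0],[0.6,0.4,0,0,0,0],[0.95,0.6,0,0,0,0],[0.95,0.6,0,0,0,0],[0.95,0.6,0,0,0,0],[0.95,0.6,0,0,0,0]]]'
python3 - <<'E'
from rig import robot
import cv2
from h import *
p=robot.capture("wrist"); cv2.imwrite("pics/w1.png",p["pixels"][:,:,::-1])
for q,z in [("handle_pad",.095),("trigger_pad",.095),("jaw_face",.031),("post_pad",.09),("release_pad",.09),("clamp",0),("cap_face",.031),("cartridge",.012)]:
    for d in robot.tip_of(p,q)[:2]: print(q,np.round(d["centre"],1),round(d["confidence"],2),np.round(onplane(p,d["centre"],z),4))
E
```

```text
t: 3.37
position: [0.2964, -0.4973, 0.405]
orientation: [[0.987, 0.163, 0.006], [0.163, -0.987, 0.004], [0.006, -0.003, -1.0]]
force: [1.1, 0.8, -0.2]
finger_gap: 0.0251
t: 3.78
position: [0.4385, -0.3914, 0.4051]
orientation: [[0.987, 0.163, 0.006], [0.163, -0.987, 0.004], [0.007, -0.003, -1.0]]
force: [0.3, 0.7, -0.2]
finger_gap: -0.0
t: 4.28
position: [0.5768, -0.3043, 0.4043]
orientation: [[0.987, 0.159, 0.002], [0.159, -0.987, 0.002], [0.002, -0.002, -1.0]]
force: [-0.8, -0.2, 0.0]
finger_gap: 0.0003
handle_pad [136.4 175.2] 0.75 [ 0.5636 -0.1995  0.095 ]
trigger_pad [193.9 175.2] 0.89 [ 0.5716 -0.2488  0.095 ]
trigger_pad [135. 178.] 0.17 [ 0.5609 -0.1984  0.095 ]
jaw_face [ 44.6 159.6] 0.68 [ 0.5468 -0.0814  0.031 ]
post_pad [ 13.7 174.4] 0.62 [ 0.5456 -0.0905  0.09  ]
release_pad [ 44.5 161.8] 0.4 [ 0.5614 -0.1176  0.09  ]
clamp [ 67.  156.6] 0.76 [ 0.5457 -0.0877  0.    ]
cap_face [ 16.4 299.3] 0.91 [ 0.3703 -0.046   0.031 ]
cap_face [ 10.  163.2] 0.88 [ 0.5371 -0.0451  0.031 ]
cartridge [ 21.1 260.3] 0.79 [ 0.4113 -0.0399  0.012 ]
cartridge [ 13.1 173.2] 0.53 [ 0.5201 -0.0344  0.012 ]
```

View pics/w1.png

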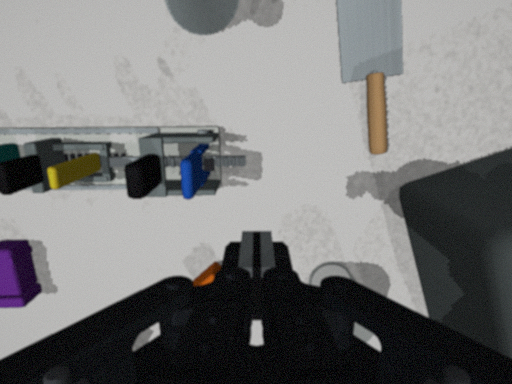

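```bash
python3 - <<'E'
from rig import robot
from h import *
from scipy.optimize import least_squares
p=robot.capture("wrist")
for uv in [(0,131),(110,129),(218,127),(218,192)]: print(uv,np.round(onplane(p,uv,.012),4))
obs=[]
D=[("handle",.5636,-.1995),("handle",.5681,-.2012),("trig",.5716,-.2488),("trig",.5731,-.255),("handle",.5489,-.1975),("trig",.5681,-.2462),
("jf",.541,-.0891),("jf",.5458,-.0794),("jf",.5468,-.0814),("post",.5479,-.0848),("post",.5312,-.0838),("post",.5456,-.0905),("rel",.5576,-.1279),("rel",.5614,-.1176),
("cl",.5492,-.0901),("cl",.5379,-.092),("cl",.5457,-.0877),("cart",.5329,.011),("cart",.5293,.0074)]
def res(v):
    x,y,a,j,h,c=v; u=np.array([np.cos(a),np.sin(a)])
    off=dict(handle=h,trig=h-.054,jf=j,post=j-.004,rel=j-.054,cl=0,cart=c)
    return np.concatenate([np.array([x,y])+off[n]*u-[X,Y] for n,X,Y in D])/.004
r=least_squares(res,[.545,-.092,1.72,.01,-.11,.1],loss="soft_l1")
v=r.x;print(np.round(v,4),np.degrees(v[2]))
E
```

```text
(0, 131) [ 0.5639 -0.027   0.012 ]
(110, 129) [ 0.5841 -0.1452  0.012 ]
(218, 127) [ 0.6039 -0.2609  0.012 ]
(218, 192) [ 0.5311 -0.2697  0.012 ]
[ 0.5465 -0.0898  1.7264  0.0094 -0.1096  0.1002] 98.9137996890684
```

Trigger pad at about (0.571, -0.250), clamp axis 99°. I'll descend behind the trigger with the fingers shut.

```bash
python3 -m handwheel '[[[0,0,-0.25,0,0,0],[-0.02,0,-0.5,0,0,0],[-0.02,0,-0.75,0,0,0],[-0.02,0,-1,0,0,0],[-0.02,0,-1,0,0,0],[-0.02,0,-1,0,0,0]]]'
python3 - <<'E'
from rig import robot
import cv2
from h import *
p=robot.capture("wrist"); cv2.imwrite("pics/w2.png",p["pixels"][:,:,::-1])
print(robot.get_state()["position"],robot.get_state()["force"])
for q,z in [("handle_pad",.095),("trigger_pad",.095)]:
    for d in robot.tip_of(p,q)[:2]: print(q,np.round(d["centre"],1),round(d["confidence"],2),np.round(onplane(p,d["centre"],z),4))
E
```

```text
t: 5.28
position: [0.5704, -0.3073, 0.2534]
orientation: [[0.988, 0.152, -0.004], [0.152, -0.988, 0.002], [-0.004, -0.002, -1.0]]
force: [-0.5, 0.1, 0.6]
finger_gap: -0.0003
[ 0.57162737 -0.30789549  0.25578211] [ 0.89172839 -0.44797605  0.28049315]
handle_pad [127.8 240.6] 0.15 [ 0.571  -0.2511  0.095 ]
```

View pics/w2.png

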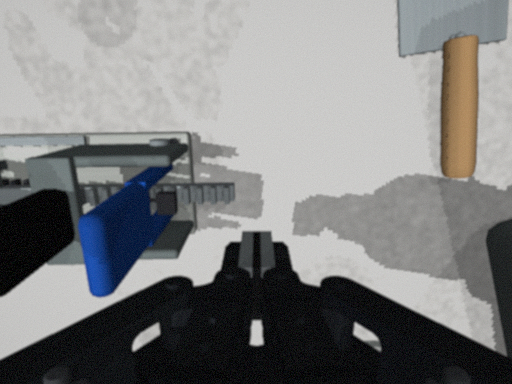

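```bash
python3 - <<'E'
from rig import robot
from h import *
p=robot.capture("wrist")
for uv in [(92,216),(133,184),(112,286),(98,290),(153,190),(88,225)]: print(uv,np.round(onplane(p,uv,.115),4))
im=p["pixels"].astype(int); m=(im[:,:,2]>im[:,:,0]+60)&(im[:,:,2]>im[:,:,1]+40)
ys,xs=np.where(m); 
for r in range(ys.min(),ys.max()+1,8):
    c=xs[ys==r]; print(r,c.min(),c.max(),np.round(onplane(p,(c.max(),r),.115)[:2],4),np.round(onplane(p,(c.min(),r),.115)[:2],4))
s=robot.get_state()
print(np.round(proj(p,[s["position"]+s["orientation"][:,2]*.173]),1))
E
```

```text
(92, 216) [ 0.5901 -0.2449  0.115 ]
(133, 184) [ 0.6043 -0.259   0.115 ]
(112, 286) [ 0.5624 -0.2531  0.115 ]
(98, 290) [ 0.5598 -0.2478  0.115 ]
(153, 190) [ 0.6032 -0.2661  0.115 ]
(88, 225) [ 0.5864 -0.2436  0.115 ]
174 147 147 [ 0.6087 -0.2636] [ 0.6087 -0.2636]
182 137 146 [ 0.6057 -0.2634] [ 0.6053 -0.2603]
190 124 144 [ 0.6027 -0.2629] [ 0.6016 -0.2559]
198 117 117 [ 0.5983 -0.2536] [ 0.5983 -0.2536]
206 105 106 [ 0.5947 -0.2498] [ 0.5946 -0.2495]
214 94 101 [ 0.5914 -0.2481] [ 0.591  -0.2456]
222 81 161 [ 0.5915 -0.2698] [ 0.5872 -0.241 ]
230 80 105 [ 0.5853 -0.2497] [ 0.5839 -0.2407]
238 81 106 [ 0.5822 -0.2502] [ 0.5808 -0.2411]
246 83 150 [ 0.5814 -0.2665] [ 0.5777 -0.2419]
254 84 108 [ 0.5758 -0.2512] [ 0.5744 -0.2423]
262 85 109 [ 0.5725 -0.2516] [ 0.5712 -0.2427]
270 87 110 [ 0.5692 -0.2521] [ 0.5679 -0.2435]
278 89 112 [ 0.5659 -0.253 ] [ 0.5646 -0.2443]
286 90 113 [ 0.5625 -0.2535] [ 0.5611 -0.2448]
294 93 109 [ 0.5587 -0.2521] [ 0.5578 -0.246 ]
[[258.  246.8]]
```

```bash
python3 -m handwheel '[[[0.02,0.13,0,0,0,0],[0.02,0.25,0,0,0,0],[0.02,0.27,0,0,0,0],[0.015,0.3,0,0,0,0],[0.01,0.33,0,0,0,0],[0.01,0.33,0,0,0,0]]]'
python3 - <<'E'
from rig import robot
import cv2
from h import *
p=robot.capture("wrist"); cv2.imwrite("pics/w3.png",p["pixels"][:,:,::-1])
s=robot.get_state();print(s["position"],s["force"])
E
```

```text
t: 5.98
position: [0.5737, -0.2597, 0.2565]
orientation: [[0.988, 0.151, 0.005], [0.151, -0.988, -0.004], [0.004, 0.005, -1.0]]
force: [2.5, -4.8, 3.6]
finger_gap: -0.0001
[ 0.57349897 -0.26006104  0.25626153] [ 2.99050678 -3.66729808  2.36268614]
```

View pics/w3.png

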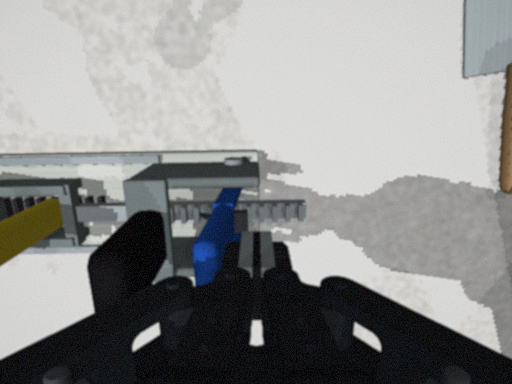

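```bash
python3 -m handwheel '[[[-0.005,0.025,0,0,0,0],[-0.01,0.05,0,0,0,0],[-0.015,0.075,0,0,0,0],[-0.016,0.1,0,0,0,0],[-0.016,0.1,0,0,0,0]]]'
python3 - <<'E'
from rig import robot
import cv2
from h import *
p=robot.capture("wrist"); cv2.imwrite("pics/w4.png",p["pixels"][:,:,::-1])
s=robot.get_state();print(s["position"],s["force"])
for d in robot.tip_of(p,"post_pad")[:2]+robot.tip_of(p,"release_pad")[:2]: print(d)
E
```

```text
t: 6.45
position: [0.5709, -0.2468, 0.2552]
orientation: [[0.989, 0.149, 0.004], [0.149, -0.989, -0.006], [0.003, 0.007, -1.0]]
force: [4.7, -7.2, -0.6]
finger_gap: -0.0002
[ 0.57089788 -0.24662566  0.25511   ] [ 4.87877166 -8.49137139 -1.66275735]
```

View pics/w4.png

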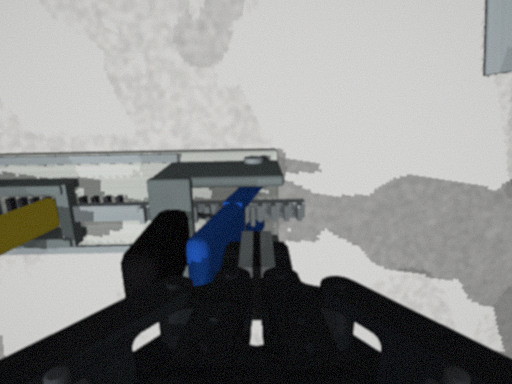

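```bash
python3 -m handwheel '[[[-0.004,0.025,0,0,0,0],[-0.008,0.05,0,0,0,0],[-0.008,0.05,0,0,0,0]]]'

```

```text
t: 6.85
position: [0.5697, -0.243, 0.2553]
orientation: [[0.989, 0.146, 0.007], [0.147, -0.989, -0.012], [0.005, 0.013, -1.0]]
force: [6.2, -15.2, -6.3]
finger_gap: -0.0001
```

```bash
python3 -m handwheel '[[[0.035,-0.22,0,0,0,0],[0.035,-0.22,0,0,0,0],[0.035,-0.22,0,0,0,0],[0.035,-0.22,0,0,0,0],[0.03,-0.19,0,0,0,0],[0.025,-0.15,0,0,0,0],[0.02,-0.115,0,0,0,0],[0.015,-0.08,0,0,0,0],[0.008,-0.045,0,0,0,0],[0,-0.01,0,0,0,0],[0,0,0,0,0,0],[0,0,0,0,0,0]]]'
python3 - <<'E'
from rig import robot
import cv2
from h import *
p=robot.capture("top"); cv2.imwrite("pics/t2.png",cv2.resize(p["pixels"][165:235,220:390,::-1],None,fx=4.7,fy=4.7,interpolation=2))
s=robot.get_state();print(s["position"],s["force"])
for d in robot.tip_of(p,"post_pad")[:2]: print(d,onplane(p,d["centre"],.09))
for d in robot.tip_of(p,"jaw_face")[:2]: print(d,onplane(p,d["centre"],.031))
E
```

```text
t: 7.85
position: [0.569, -0.2428, 0.2553]
orientation: [[0.989, 0.148, 0.004], [0.148, -0.989, -0.014], [0.002, 0.014, -1.0]]
force: [2.8, -19.1, -7.3]
finger_gap: 0.0002
[ 0.56894167 -0.24282413  0.25525064] [  2.84810969 -19.35144699  -7.56811912]
{'centre': [283.0, 198.2], 'confidence': 0.83} [ 0.5495624  -0.05952899  0.09      ]
{'centre': [278.2, 203.9], 'confidence': 0.67} [ 0.5384884  -0.05214267  0.031     ]
```

View pics/t2.png

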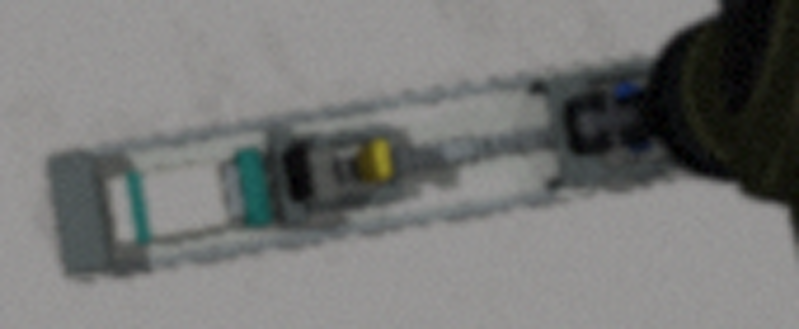

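```bash
python3 -m handwheel '[[[0.035,-0.22,0,0,0,0],[0.035,-0.22,0,0,0,0],[0.035,-0.22,0,0,0,0],[0.035,-0.22,0,0,0,0],[0.03,-0.19,0,0,0,0],[0.025,-0.15,0,0,0,0],[0.02,-0.12,0,0,0,0],[0.015,-0.09,0,0,0,0],[0.01,-0.065,0,0,0,0]]]'
python3 -m handwheel '[[[-0.005,0.03,0,0,0,0],[-0.01,0.05,0,0,0,0],[-0.01,0.05,0,0,0,0]]]'
python3 - <<'E'
from rig import robot
import cv2
from h import *
p=robot.capture("top"); cv2.imwrite("pics/t3.png",cv2.resize(p["pixels"][165:235,220:390,::-1],None,fx=4.7,fy=4.7,interpolation=2))
s=robot.get_state();print(s["position"],s["force"])
for d in robot.tip_of(p,"post_pad")[:2]: print(d,onplane(p,d["centre"],.09))
E
```

```text
t: 8.75
position: [0.5707, -0.248, 0.2549]
orientation: [[0.989, 0.151, 0.003], [0.151, -0.989, -0.007], [0.002, 0.007, -1.0]]
force: [2.8, -16.2, -7.6]
finger_gap: -0.0001
t: 9.0
position: [0.5695, -0.2439, 0.2554]
orientation: [[0.989, 0.149, 0.006], [0.149, -0.989, -0.013], [0.004, 0.013, -1.0]]
force: [4.0, -18.0, -7.3]
finger_gap: 0.0001
[ 0.56951171 -0.24400416  0.25539612] [  3.20304583 -17.33805709  -8.20904615]
{'centre': [274.1, 202.1], 'confidence': 0.92} [ 0.54035009 -0.03851441  0.09      ]
```

View pics/t3.png

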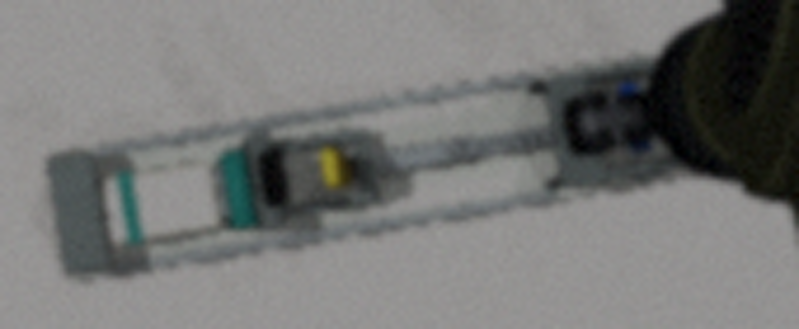

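```bash
python3 -m handwheel '[[[0.035,-0.21,0,0,0,0],[0.035,-0.21,0,0,0,0],[0.035,-0.21,0,0,0,0],[0.035,-0.21,0,0,0,0],[0.03,-0.18,0,0,0,0],[0.025,-0.15,0,0,0,0],[0.02,-0.12,0,0,0,0],[0.015,-0.09,0,0,0,0],[0.01,-0.065,0,0,0,0]]]'
python3 -m handwheel '[[[-0.005,0.03,0,0,0,0],[-0.007,0.04,0,0,0,0],[-0.007,0.04,0,0,0,0]]]'
python3 - <<'E'
from rig import robot
import cv2
from h import *
p=robot.capture("top"); cv2.imwrite("pics/t4.png",cv2.resize(p["pixels"][165:235,220:390,::-1],None,fx=4.7,fy=4.7,interpolation=2))
s=robot.get_state();print(s["position"],s["force"])
for d in robot.tip_of(p,"post_pad")[:2]: print(d,onplane(p,d["centre"],.09))
E
```

```text
t: 9.85
position: [0.5711, -0.2531, 0.255]
orientation: [[0.989, 0.149, 0.006], [0.149, -0.989, -0.012], [0.004, 0.013, -1.0]]
force: [5.2, -21.1, -12.7]
finger_gap: 0.0
t: 10.1
position: [0.5704, -0.2516, 0.2553]
orientation: [[0.989, 0.146, 0.009], [0.146, -0.989, -0.019], [0.006, 0.02, -1.0]]
force: [7.5, -26.3, -14.1]
finger_gap: 0.0002
[ 0.57040749 -0.25173975  0.25535141] [  7.60517851 -26.50719289 -14.91807043]
{'centre': [273.2, 204.6], 'confidence': 0.8} [ 0.53446391 -0.03637451  0.09      ]
```

View pics/t4.png

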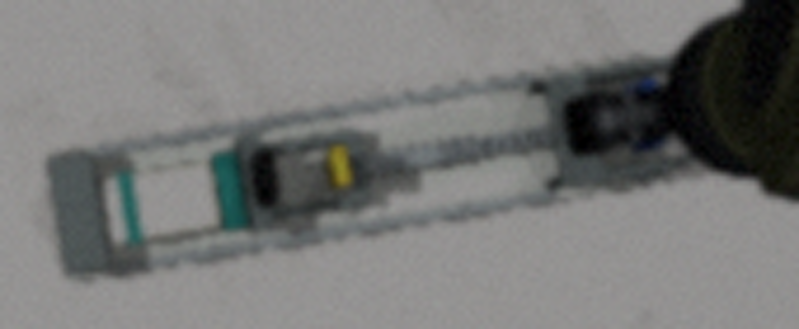

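The trigger stopped part-way (8 mm short) at 26 N and the gap has closed, so the cap looks home. I'll retreat, then view it from above.

```bash
python3 -m handwheel '[[[0.03,-0.2,0,0,0,0],[0.03,-0.22,0.25,0,0,0],[0.03,-0.22,0.5,0,0,0],[0.03,-0.1,0.75,0,0,0],[0.0,0.2,0.8,0,0,0],[-0.05,0.5,0.8,0,0,0],[-0.1,0.8,0.8,0,0,0],[-0.1,0.8,0.8,0,0,0],[-0.1,0.8,0.8,0,0,0]]]' -1
python3 - <<'E'
from rig import robot
import cv2
from h import *
p=robot.capture("wrist"); cv2.imwrite("pics/w5.png",p["pixels"][:,:,::-1])
s=robot.get_state();print(s["t"],s["position"],s["force"])
for q,z in [("post_pad",.09),("release_pad",.09),("jaw_face",.031),("cap_face",.031),("cartridge",.012),("clamp",0)]:
    for d in robot.tip_of(p,q)[:2]: print(q,np.round(d["centre"],1),round(d["confidence"],2),np.round(onplane(p,d["centre"],z),4))
E
```

```text
t: 10.95
position: [0.5539, -0.1143, 0.3749]
orientation: [[0.987, 0.163, -0.002], [0.163, -0.987, 0.005], [-0.001, -0.005, -1.0]]
force: [0.4, -0.1, -0.1]
finger_gap: 0.0853
11.0 [ 0.55418237 -0.11775705  0.37486846] [ 0.32386249 -0.92728647 -0.15925881]
post_pad [162.2 192.4] 0.69 [ 0.5354 -0.0382  0.09  ]
release_pad [220.6 188.6] 0.98 [ 0.5463 -0.0842  0.09  ]
release_pad [165.2 192.3] 0.51 [ 0.5359 -0.0405  0.09  ]
jaw_face [139.1 167.8] 0.67 [0.5369 0.001  0.031 ]
jaw_face [174.5 175.6] 0.59 [ 0.5348 -0.0337  0.031 ]
cap_face [165.7 320. ] 0.86 [ 0.3685 -0.0399  0.031 ]
cap_face [174.2 176.9] 0.51 [ 0.5334 -0.0335  0.031 ]
cartridge [171.2 274.3] 0.95 [ 0.4147 -0.0369  0.012 ]
cartridge [ 22.3 218.5] 0.69 [0.4552 0.1281 0.012 ]
clamp [232.1 168.4] 0.89 [ 0.5443 -0.0869  0.    ]
```

View pics/w5.png

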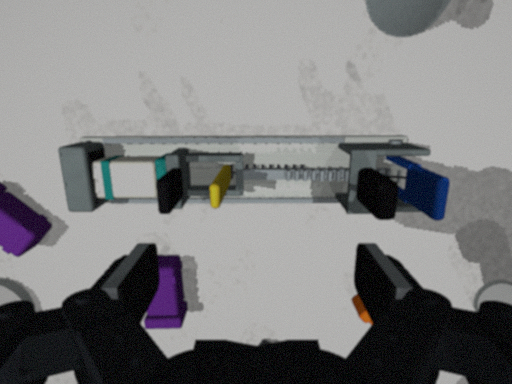

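```bash
python3 -m handwheel '[[[-0.04,0.2,0,0,0,0],[-0.087,0.4,0,0,0,0],[-0.087,0.41,0,0,0,0],[-0.087,0.41,0,0,0,0],[-0.087,0.41,-0.2,0,0,0],[-0.087,0.41,-0.3,0,0,0],[-0.087,0.41,-0.3,0,0,0]]]'
python3 - <<'E'
from rig import robot
import cv2
from h import *
p=robot.capture("wrist"); cv2.imwrite("pics/w6.png",p["pixels"][:,:,::-1])
s=robot.get_state();print(s["t"],s["position"],s["force"])
for q,z in [("post_pad",.09),("release_pad",.09)]:
    for d in robot.tip_of(p,q)[:2]: print(q,np.round(d["centre"],1),round(d["confidence"],2),np.round(onplane(p,d["centre"],z),4))
E
```

```text
t: 11.88
position: [0.5405, -0.0619, 0.327]
orientation: [[0.989, 0.15, -0.006], [0.15, -0.989, -0.001], [-0.006, 0.0, -1.0]]
force: [-0.5, -0.9, 0.0]
finger_gap: 0.0854
11.9333 [ 0.54105615 -0.0617487   0.32848494] [ 0.1056699  -0.40599507 -0.05735304]
post_pad [223.1 205.8] 0.84 [ 0.5348 -0.0397  0.09  ]
release_pad [290.9 201.9] 0.63 [ 0.5442 -0.0835  0.09  ]
```

View pics/w6.png

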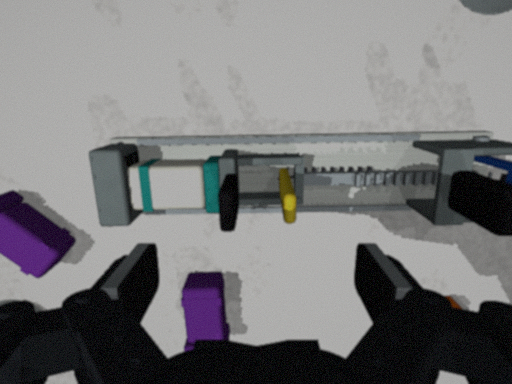

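```bash
python3 -m handwheel '[[[0,0.01,-0.2,0,0,0],[-0.005,0.01,-0.4,0,0,0],[-0.005,0.01,-0.58,0,0,0],[-0.005,0.01,-0.58,0,0,0],[-0.005,0.01,-0.58,0,0,0]]]'
python3 - <<'E'
from rig import robot
import cv2
from h import *
p=robot.capture("wrist"); cv2.imwrite("pics/w7.png",p["pixels"][:,:,::-1])
s=robot.get_state();print(s["t"],s["position"],s["force"])
E
```

```text
t: 12.45
position: [0.5409, -0.059, 0.243]
orientation: [[0.988, 0.152, -0.001], [0.152, -0.988, -0.0], [-0.001, 0.0, -1.0]]
force: [0.2, 0.0, 0.5]
finger_gap: 0.0854
12.5 [ 0.54145903 -0.05897546  0.24405794] [ 0.22710413 -0.11007171 -0.21522953]
```

View pics/w7.png

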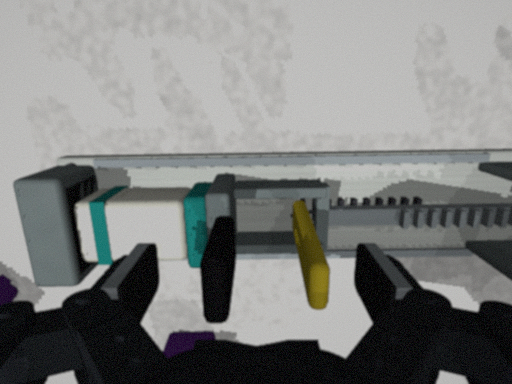

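```bash
python3 -m handwheel '[[[0,0.01,0,0,0,0],[-0.005,0.025,0,0,0,0],[-0.007,0.043,0,0,0,0],[-0.007,0.043,0,0,0,0],[-0.007,0.043,0,0,0,0],[-0.007,0.043,0,0,0,0],[-0.007,0.043,0,0,0,0],[-0.007,0.043,0,0,0,0]]]' 1 30
python3 - <<'E'
from rig import robot
import cv2
from h import *
p=robot.capture("wrist"); cv2.imwrite("pics/w8.png",p["pixels"][:,:,::-1])
s=robot.get_state();print(s["t"],s["position"],s["force"],s["finger_gap"])
E
```

```text
t: 13.17
position: [0.5404, -0.0536, 0.2446]
orientation: [[0.988, 0.152, 0.004], [0.152, -0.988, -0.003], [0.003, 0.003, -1.0]]
force: [-0.5, -3.0, 10.5]
finger_gap: 0.0295
13.2167 [ 0.54043531 -0.05365843  0.24460667] [-0.49688195 -2.95462737 10.58315835] 0.029389630068090266
```

View pics/w8.png

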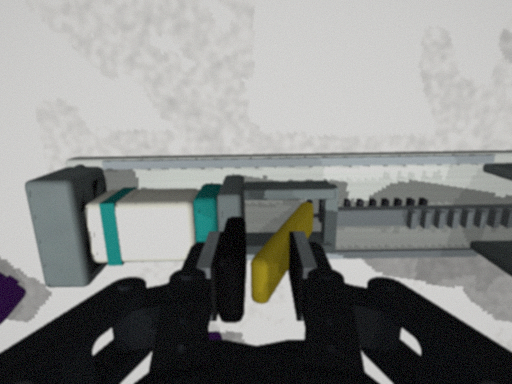

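```bash
python3 -m handwheel '[[[0.01,-0.05,0,0,0,0],[0.02,-0.1,0,0,0,0],[0.03,-0.16,0,0,0,0],[0.04,-0.22,0,0,0,0],[0.045,-0.28,0,0,0,0],[0.053,-0.33,0,0,0,0],[0.053,-0.33,0,0,0,0]]]'
python3 - <<'E'
from rig import robot
import cv2
from h import *
p=robot.capture("wrist"); cv2.imwrite("pics/w9.png",p["pixels"][:,:,::-1])
s=robot.get_state();print(s["t"],s["position"],s["force"],s["finger_gap"])
E
```

```text
t: 13.8
position: [0.5486, -0.1026, 0.2446]
orientation: [[0.988, 0.152, 0.004], [0.152, -0.988, -0.001], [0.004, 0.002, -1.0]]
force: [-0.2, -2.0, 11.0]
finger_gap: 0.0298
13.85 [ 0.54856772 -0.10257844  0.24456522] [-0.06685197 -1.31609131 10.16294705] 0.02966502044281516
```

View pics/w9.png

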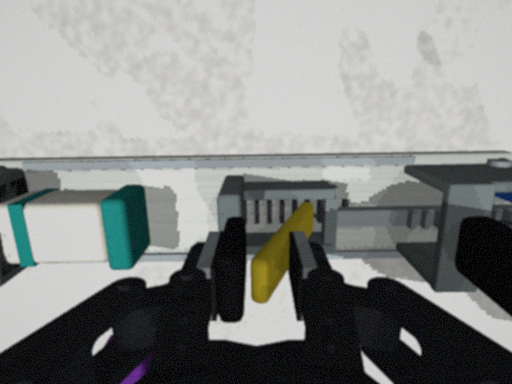

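```bash
python3 -m handwheel '[[[0.003,-0.02,0,0,0,0],[0.006,-0.04,0,0,0,0],[0.006,-0.04,0,0,0,0]]]'
python3 -m handwheel '[[[0.003,-0.02,0,0,0,0],[0.006,-0.04,0,0,0,0],[0.006,-0.04,0,0,0,0]]]'
```

```text
t: 14.1
position: [0.5494, -0.1073, 0.2446]
orientation: [[0.988, 0.154, 0.004], [0.154, -0.988, -0.0], [0.004, 0.001, -1.0]]
force: [0.1, 0.9, 10.8]
finger_gap: 0.0304
t: 14.35
position: [0.55, -0.1096, 0.2445]
orientation: [[0.988, 0.157, 0.002], [0.157, -0.988, 0.005], [0.003, -0.005, -1.0]]
force: [-1.8, 10.7, 12.6]
finger_gap: 0.0298
```

```bash
python3 -m handwheel '[[[0.003,-0.02,0,0,0,0],[0.003,-0.02,0,0,0,0]]]'
```

```text
t: 14.52
position: [0.5502, -0.1103, 0.2444]
orientation: [[0.987, 0.159, 0.001], [0.159, -0.987, 0.008], [0.002, -0.008, -1.0]]
force: [-3.7, 15.3, 14.5]
finger_gap: 0.0295
```

```bash
python3 -m handwheel '[[[0,0,0,0,0,0],[0,0,0,0,0,0],[0,0.01,0,0,0,0],[0,0.02,0,0,0,0],[0,0.02,0.1,0,0,0],[0,0.02,0.35,0,0,0],[0,0.02,0.65,0,0,0],[0,0.02,0.95,0,0,0],[0,0.02,0.95,0,0,0]]]' -1
python3 - <<'E'
from rig import robot
import cv2
from h import *
p=robot.capture("wrist"); cv2.imwrite("pics/w10.png",p["pixels"][:,:,::-1])
s=robot.get_state();print(s["t"],s["position"],s["force"],s["finger_gap"])
for q,z in [("post_pad",.09),("release_pad",.09),("jaw_face",.031),("cap_face",.031),("cartridge",.012),("clamp",0)]:
    for d in robot.tip_of(p,q)[:2]: print(q,np.round(d["centre"],1),round(d["confidence"],2),np.round(onplane(p,d["centre"],z),4))
E
```

```text
t: 15.27
position: [0.5516, -0.1142, 0.3916]
orientation: [[0.988, 0.151, 0.011], [0.151, -0.989, -0.002], [0.011, 0.004, -1.0]]
force: [1.1, -0.2, 0.3]
finger_gap: 0.0856
15.3167 [ 0.55130293 -0.11410492  0.39014162] [0.43077293 0.3710962  1.05983505] 0.08527755168893829
post_pad [231.9 187.2] 0.81 [ 0.5462 -0.0942  0.09  ]
release_pad [287.  185.8] 0.79 [ 0.5545 -0.1404  0.09  ]
jaw_face [230.5 171.5] 0.81 [ 0.5468 -0.0886  0.031 ]
cap_face [170.  314.3] 0.97 [ 0.3692 -0.0415  0.031 ]
cap_face [173.7 173.5] 0.86 [ 0.5359 -0.0313  0.031 ]
cartridge [141.8 169.9] 0.82 [0.53   0.0072 0.012 ]
cartridge [171.2 273.4] 0.8 [ 0.4106 -0.0347  0.012 ]
clamp [234.8 167.6] 0.81 [ 0.5451 -0.0914  0.    ]
```

View pics/w10.png

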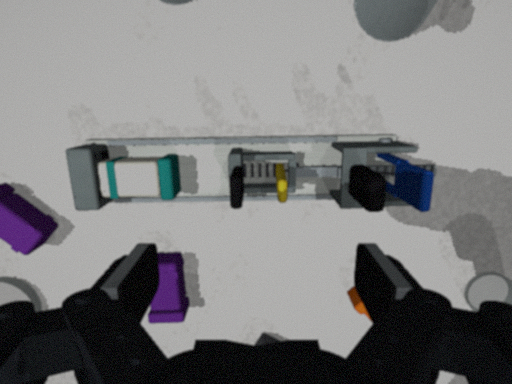

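```bash
python3 - <<'E'
from rig import robot
import numpy as np
from h import *
s=robot.get_state();print(np.round(s["q"],1))
T=robot.capture("top")
import cv2
m=robot.masks_of(T,"tray")[0];print(m["box"],m["confidence"])
l,t,w,h=m["box"]
for uv in [(l,t),(l+w,t),(l,t+h),(l+w,t+h)]: print(np.round(onplane(T,uv,.026),4))
for d in robot.tip_of(T,"tray"): print(d,onplane(T,d["centre"],0))
for q in ("cartridge","cap_face"):
  for d in robot.tip_of(T,q): print(q,d,np.round(onplane(T,d["centre"],.012 if q=="cartridge" else .031),4))
cv2.imwrite("pics/t5.png",cv2.resize(T["pixels"][100:300,80:400,::-1],None,fx=2.5,fy=2.5,interpolation=2))
E
```

```text
[ 10.5  36.1  -5.9 102.4   5.2  42.  -79.4]
[101.3, 166.8, 73.9, 52.9] 0.71
[0.6308 0.3885 0.026 ]
[0.6311 0.2045 0.026 ]
[0.4992 0.3851 0.026 ]
[0.4993 0.2027 0.026 ]
cartridge {'centre': [205.0, 239.8], 'confidence': 0.96} [0.4495 0.1298 0.012 ]
cartridge {'centre': [250.6, 207.8], 'confidence': 0.75} [0.5294 0.016  0.012 ]
cap_face {'centre': [197.4, 126.3], 'confidence': 0.56} [0.7327 0.1496 0.031 ]
cap_face {'centre': [267.6, 204.2], 'confidence': 0.5} [ 0.5377 -0.0259  0.031 ]
cap_face {'centre': [188.5, 226.9], 'confidence': 0.47} [0.4817 0.1691 0.031 ]
cap_face {'centre': [274.5, 277.7], 'confidence': 0.43} [ 0.3581 -0.0423  0.031 ]
```

View pics/t5.png

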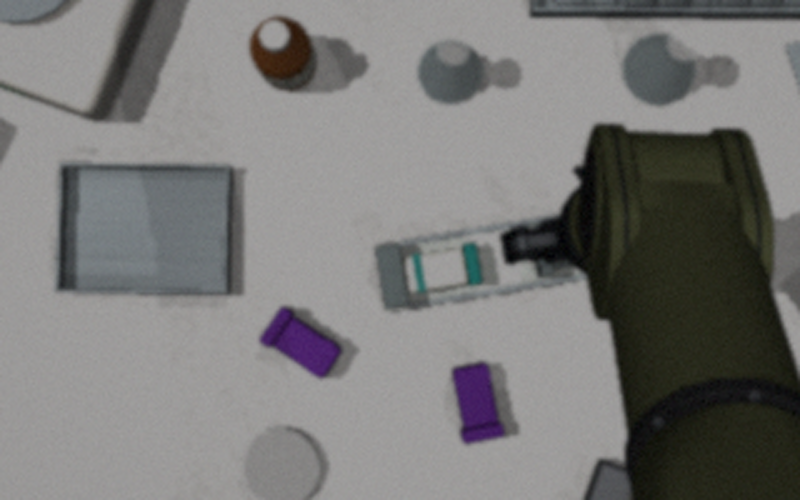

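```bash
python3 -m handwheel '[[[0,0.1,0,0,0,-0.06],[-0.02,0.2,0,0,0,-0.12],[-0.05,0.35,0,0,0,-0.18],[-0.07,0.5,0,0,0,-0.24],[-0.1,0.6,0,0,0,-0.3],[-0.135,0.7,0,0,0,-0.36],[-0.135,0.8,0,0,0,-0.42],[-0.135,0.83,0,0,0,-0.48],[-0.135,0.83,0,0,0,-0.54],[-0.135,0.83,0,0,0,-0.6],[-0.135,0.83,0,0,0,-0.66],[-0.135,0.83,0,0,0,-0.72]]]'
python3 -m handwheel '[[[0,0,-0.1,0,0,-0.06],[0,0,-0.3,0,0,-0.06],[0,0,-0.4,0,0,-0.06],[0,0,-0.4,0,0,-0.06]]]'
python3 - <<'E'
from rig import robot
import cv2
from h import *
p=robot.capture("wrist"); cv2.imwrite("pics/w11.png",p["pixels"][:,:,::-1])
s=robot.get_state();print(s["t"],s["position"],s["force"],s["finger_gap"])
for q,z in [("jaw_face",.031),("cap_face",.031),("cartridge",.012),("clamp",0)]:
    for d in robot.tip_of(p,q)[:2]: print(q,np.round(d["centre"],1),round(d["confidence"],2),np.round(onplane(p,d["centre"],z),4))
m=[d for d in robot.masks_of(p,"cartridge")]
for d in m[:3]: print(d["box"],d["confidence"])
a=s["position"]+s["orientation"][:,2]*.345; print(proj(p,[a]))
E
```

```text
t: 16.87
position: [0.5296, 0.011, 0.3852]
orientation: [[0.274, -0.962, 0.0], [-0.962, -0.274, 0.0], [-0.0, -0.0, -1.0]]
force: [0.2, 0.2, -0.5]
finger_gap: 0.0854
t: 17.2
position: [0.5285, 0.0116, 0.3223]
orientation: [[0.164, -0.986, -0.006], [-0.987, -0.164, -0.0], [-0.001, 0.006, -1.0]]
force: [0.5, -0.2, 0.3]
finger_gap: 0.0854
17.25 [0.52910185 0.01119635 0.32395023] [-0.23442348  0.32607145  0.4821613 ] 0.08533046587844127
jaw_face [252.9  47.2] 0.69 [ 0.5448 -0.0905  0.031 ]
cap_face [460.1 152.1] 0.91 [ 0.3688 -0.0412  0.031 ]
cap_face [257.1 124.3] 0.8 [ 0.5327 -0.0362  0.031 ]
cartridge [398.5 150.7] 0.95 [ 0.4091 -0.0327  0.012 ]
cartridge [305.8 302.5] 0.88 [0.4571 0.1263 0.012 ]
clamp [251.2  51.9] 0.69 [ 0.5464 -0.0909  0.    ]
[366.1, 126.1, 110.8, 59.1] 0.91
[265.4, 277.9, 84.6, 66.9] 0.84
[228.3, 119.5, 53.3, 100.4] 0.7
[[253.43502269 169.98774566]]
```

View pics/w11.png

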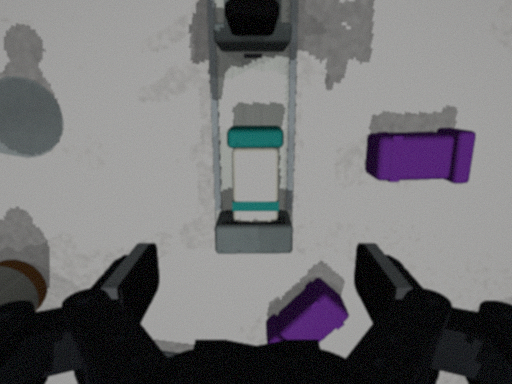

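```bash
python3 - <<'E'
from rig import robot
from h import *
p=robot.capture("wrist");s=robot.get_state()
for uv,z in [((256,149),.046),((256,218),.046),((256,148),.048),((234,180),.046),((280,180),.046)]: print(uv,np.round(onplane(p,uv,z),4))
print(proj(p,[s["position"]*[1,1,0]+[0,0,.046]]), s["position"])
E
```

```text
(256, 149) [ 0.5347 -0.0194  0.046 ]
(256, 218) [0.5256 0.0357 0.046 ]
(256, 148) [ 0.5349 -0.0204  0.048 ]
(234, 180) [0.5477 0.0074 0.046 ]
(280, 180) [0.5123 0.0015 0.046 ]
[[255.69518818 187.69265201]] [0.52997734 0.01074775 0.32625386]
```

```bash
python3 -m handwheel '[[[0,0,-0.2,0,0,0],[-0.005,0,-0.4,0,0,0],[-0.005,0,-0.6,0,0,0],[-0.005,0,-0.8,0,0,0],[-0.005,0,-0.9,0,0,0],[-0.005,0,-0.9,0,0,0],[-0.005,0,-0.9,0,0,0]]]'
python3 -m handwheel '[[[0,0,0,0,0,0],[0,0,0,0,0,0],[0,0,0,0,0,0],[0,0,0,0,0,0],[0,0,0,0,0,0],[0,0,0,0,0,0],[0,0,0,0,0,0]]]' 1 40
python3 - <<'E'
from rig import robot
import cv2
from h import *
p=robot.capture("wrist"); cv2.imwrite("pics/w12.png",p["pixels"][:,:,::-1])
E
```

```text
t: 18.13
position: [0.529, 0.0106, 0.1904]
orientation: [[0.162, -0.987, -0.0], [-0.987, -0.162, 0.0], [-0.0, 0.0, -1.0]]
force: [-0.6, -0.7, -0.1]
finger_gap: 0.0852
t: 18.72
position: [0.529, 0.0109, 0.1913]
orientation: [[0.163, -0.987, 0.001], [-0.987, -0.163, 0.0], [-0.0, -0.001, -1.0]]
force: [0.4, 0.2, 6.5]
finger_gap: 0.0354
```

View pics/w12.png

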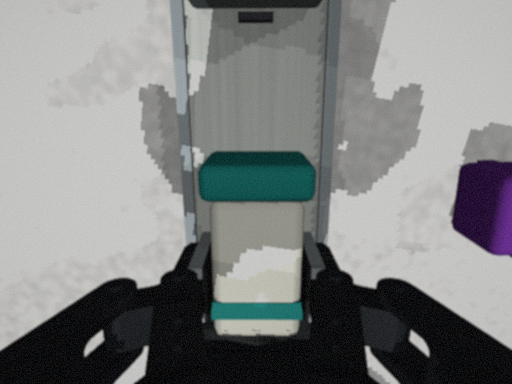

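```bash
python3 -m handwheel '[[[0.003,-0.015,0.03,0,0,0],[0.003,-0.015,0.1,0,0,0],[0.003,-0.015,0.25,0,0,0],[0.003,-0.015,0.45,0,0,0],[0.003,-0.015,0.65,0,0,0],[0.003,-0.015,0.8,0,0,0],[0.003,-0.015,0.8,0,0,0],[0.003,-0.015,0.8,0,0,0]]]' - 50
python3 - <<'E'
from rig import robot
import cv2
from h import *
p=robot.capture("wrist"); cv2.imwrite("pics/w13.png",p["pixels"][:,:,::-1])
E
```

```text
t: 19.43
position: [0.5295, 0.0087, 0.3118]
orientation: [[0.163, -0.987, 0.003], [-0.987, -0.163, 0.0], [0.0, -0.003, -1.0]]
force: [-0.4, 0.3, -2.8]
finger_gap: 0.0355
```

View pics/w13.png

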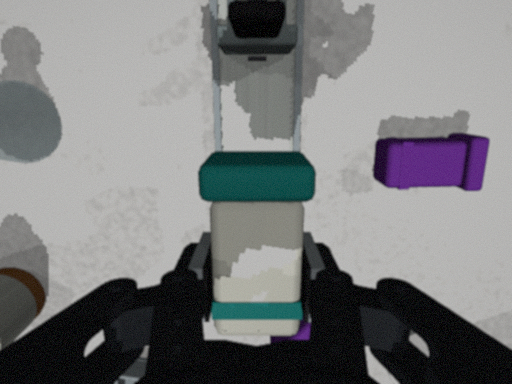

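```bash
python3 -m handwheel '[[[0.04,0.15,0,0,0,0],[0.07,0.35,0,0,0,-0.02],[0.1,0.6,0,0,0,-0.04],[0.12,0.8,0,0,0,-0.06],[0.12,0.98,0,0,0,-0.08],[0.12,0.98,0,0,0,-0.08]]]'
python3 -m handwheel '[[[0.04,0.2,0,0,0,0],[0.08,0.4,0,0,0,0],[0.12,0.6,0,0,0,0],[0.12,0.8,0,0,0,0],[0.12,0.9,0,0,0,0],[0.12,0.96,0,0,0,0],[0.12,0.96,0,0,0,0],[0.12,0.96,0,0,0,0]]]'
python3 - <<'E'
from rig import robot
import cv2
from h import *
p=robot.capture("wrist"); cv2.imwrite("pics/w14.png",p["pixels"][:,:,::-1])
for uv in [(10,10)]: pass
for n in ("top","scene"):
    p=robot.capture(n); cv2.imwrite(f"pics/{n}6.png",p["pixels"][:,:,::-1])
E
```

```text
t: 19.98
position: [0.5459, 0.1649, 0.3067]
orientation: [[0.015, -1.0, -0.005], [-1.0, -0.016, 0.003], [-0.003, 0.005, -1.0]]
force: [-0.1, 1.8, -2.7]
finger_gap: 0.0359
t: 20.65
position: [0.5514, 0.2373, 0.315]
orientation: [[0.053, -0.999, 0.001], [-0.998, -0.052, 0.017], [-0.017, -0.002, -1.0]]
force: [0.1, 0.2, -1.4]
finger_gap: 0.0352
```

View pics/w14.png

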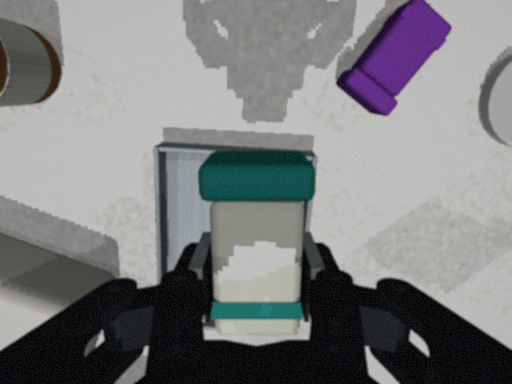

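View pics/scene6.png

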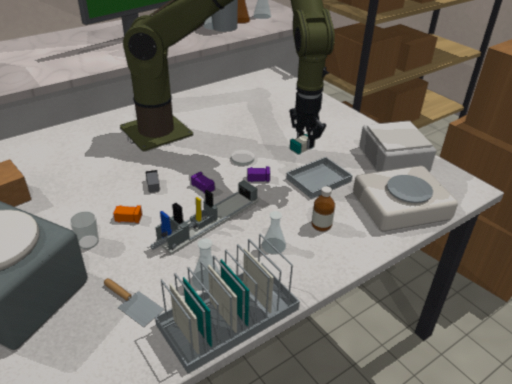

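```bash
python3 - <<'E'
from rig import robot
import numpy as np
s=robot.get_state();print(np.round(s["q"],1),s["position"],np.round(s["orientation"],3).tolist(),s["force"],s["t"],np.round(s["qd"],2))
E
```

```text
[ -54.1   56.4   53.9  100.7  -57.3   54.6 -152.1] [0.55166754 0.23779553 0.31484576] [[0.054, -0.999, 0.001], [-0.998, -0.054, 0.017], [-0.017, -0.002, -1.0]] [ 0.7504506  -0.20895966 -1.95259319] 20.8 [-0.3   0.2   0.03 -0.27 -0.1   0.05  0.  ]
```

```bash
python3 -m handwheel '[[[0,0,0,0,0,0.06],[0,0,0,0,0,0.12],[0,0,0,0,0,0.18],[0,0,0,0,0,0.24],[0,0,0,0,0,0.3],[0,0,0,0,0,0.36]]]'; python3 - <<'E'
from rig import robot
import numpy as np
s=robot.get_state();print(np.round(s["q"],1),s["finger_gap"])
E
```

```text
t: 21.3
position: [0.5517, 0.2381, 0.3147]
orientation: [[0.703, -0.711, -0.01], [-0.711, -0.703, 0.013], [-0.016, -0.002, -1.0]]
force: [0.3, 0.2, -1.9]
finger_gap: 0.0352
[ -50.2   52.4   44.1  100.2  -48.6   48.8 -118.1] 0.03516446266278657
```

```bash
python3 -m handwheel '[[[0,0.05,0,0,0,0.06],[0.01,0.1,0,0,0,0.12],[0.02,0.17,0,0,0,0.18],[0.03,0.25,0,0,0,0.24],[0.04,0.33,0,0,0,0.3],[0.04,0.4,0,0,0,0.36],[0.04,0.4,0,0,0,0.395],[0.04,0.4,0,0,0,0.395],[0.04,0.4,0,0,0,0.395]]]'; python3 - <<'E'
from rig import robot
import numpy as np,cv2
s=robot.get_state();print(np.round(s["q"],1),s["finger_gap"])
p=robot.capture("wrist"); cv2.imwrite("pics/w15.png",p["pixels"][:,:,::-1])
E
```

```text
t: 22.05
position: [0.5577, 0.2979, 0.3146]
orientation: [[1.0, -0.009, -0.017], [-0.009, -1.0, 0.001], [-0.017, -0.001, -1.0]]
force: [-0.4, -0.6, -2.7]
finger_gap: 0.0351
[-49.5  51.1  33.8  93.9 -36.7  47.5 -90.1] 0.035061692603707374
```

View pics/w15.png

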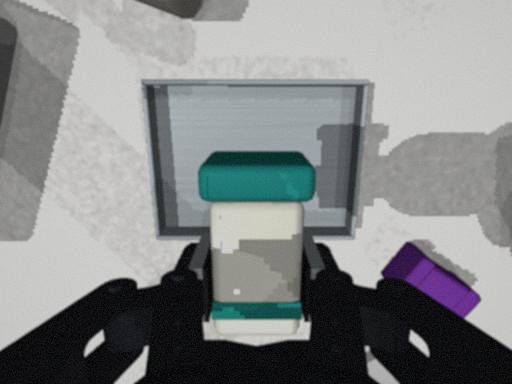

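```bash
python3 - <<'E'
from rig import robot
from h import *
p=robot.capture("wrist")
for uv in [(142,80),(370,80),(158,238),(355,238)]: print(uv,np.round(onplane(p,uv,.026),4),np.round(onplane(p,uv,0.0),4))
print(robot.get_state()["position"])
E
```

```text
(142, 80) [0.6339 0.3827 0.026 ] [0.6349 0.3913 0.    ]
(370, 80) [0.6324 0.2139 0.026 ] [0.6332 0.2055 0.    ]
(158, 238) [0.5063 0.3829 0.026 ] [0.4943 0.3915 0.    ]
(355, 238) [0.5049 0.2152 0.026 ] [0.4928 0.2069 0.    ]
[0.55771132 0.29780191 0.31458537]
```

```bash
python3 -m handwheel '[[[0.03,0,-0.2,0,-0.0085,0],[0.03,0,-0.4,0,-0.0085,0],[0.03,0,-0.6,0,-0.0085,0],[0.03,0,-0.75,0,-0.0085,0],[0.03,0,-0.82,0,-0.0085,0],[0.03,0,-0.84,0,-0.0085,0],[0.03,0,-0.84,0,-0.0085,0],[0.03,0,-0.84,0,-0.0085,0]]]'
```

```text
t: 22.82
position: [0.5629, 0.2986, 0.1899]
orientation: [[1.0, -0.006, 0.003], [-0.006, -1.0, 0.002], [0.003, -0.002, -1.0]]
force: [0.5, -0.2, -1.6]
finger_gap: 0.035
```

```bash
python3 -m handwheel '[[[0,0,-0.015,0,0,0],[0,0,-0.03,0,0,0],[0,0,-0.04,0,0,0],[0,0,-0.04,0,0,0]]]'
```

```text
t: 23.15
position: [0.5623, 0.299, 0.1834]
orientation: [[1.0, -0.005, 0.001], [-0.005, -1.0, 0.003], [0.001, -0.003, -1.0]]
force: [-1.0, 0.8, 2.1]
finger_gap: 0.0351
```

```bash
python3 -m handwheel '[[[0,0,0,0,0,0],[0,0,0,0,0,0],[0,0,0,0,0,0],[0,0,0,0,0,0],[0,0,0.1,0,0,0],[0,0,0.35,0,0,0],[0,0,0.6,0,0,0],[0,0,0.85,0,0,0],[0,0,0.95,0,0,0],[0,0,0.95,0,0,0]]]' -1
python3 -m handwheel '[[[-0.2,0.0,0,0,0,0],[-0.45,0,0,0,0,0],[-0.7,0,0,0,0,0],[-0.7,0,0,0,0,0]]]'
python3 - <<'E'
from rig import robot
import numpy as np,cv2
for n in ("wrist","top","scene"):
    p=robot.capture(n); cv2.imwrite(f"pics/{n}_end.png",p["pixels"][:,:,::-1])
    if n=="top":cv2.imwrite("pics/t_end.png",cv2.resize(p["pixels"][100:300,80:400,::-1],None,fx=2.5,fy=2.5,interpolation=2))
    if n=="scene":cv2.imwrite("pics/s_end.png",cv2.resize(p["pixels"][140:320,90:370,::-1],None,fx=2.8,fy=2.8,interpolation=2))
E
```

```text
t: 23.98
position: [0.5637, 0.2986, 0.331]
orientation: [[1.0, -0.006, 0.009], [-0.006, -1.0, 0.005], [0.009, -0.005, -1.0]]
force: [0.3, 0.1, 0.3]
finger_gap: 0.0852
t: 24.32
position: [0.4488, 0.2985, 0.3237]
orientation: [[1.0, -0.003, -0.014], [-0.003, -1.0, -0.0], [-0.014, 0.0, -1.0]]
force: [-0.3, -0.4, 0.2]
finger_gap: 0.0856
```

View pics/wrist_end.png

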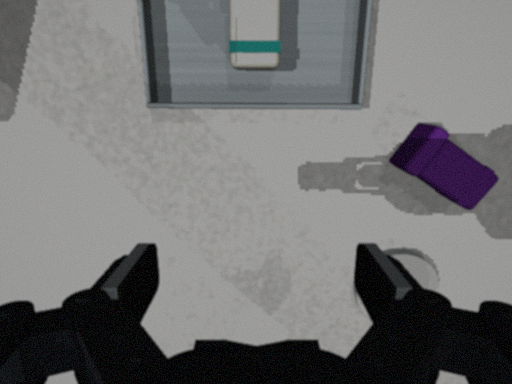

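View pics/t_end.png

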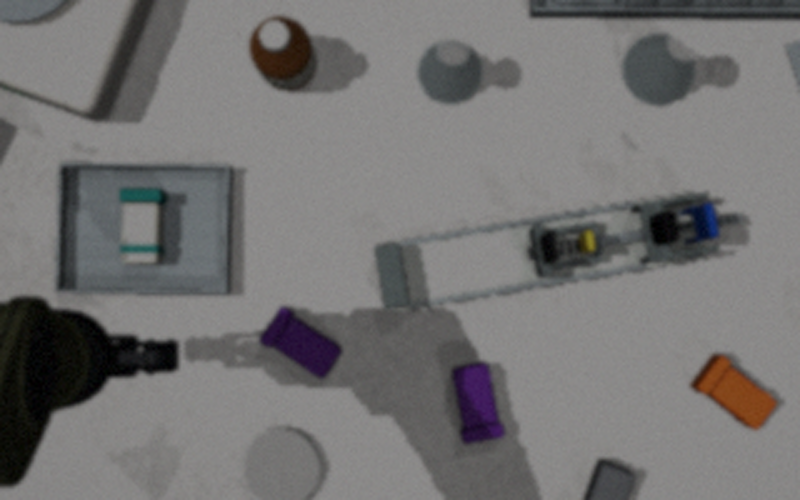

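View pics/s_end.png

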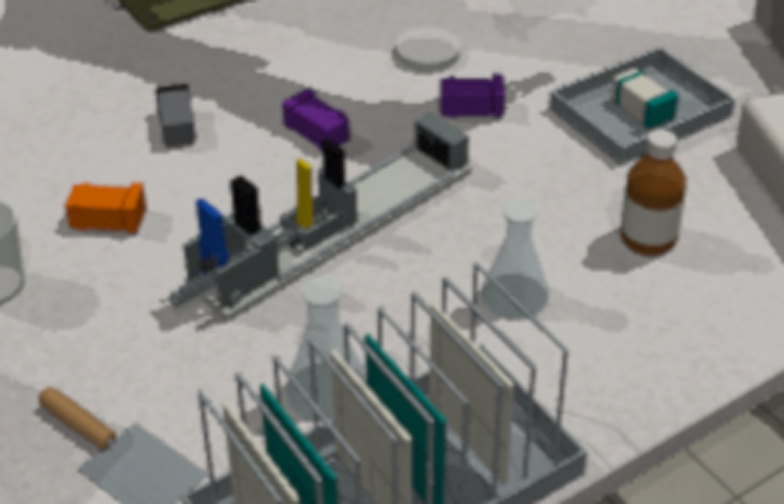

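```bash
python3 -c "
from rig import robot
print(robot.sign_off(), robot.get_state()['t'])"
```

```text
the job is handed in; nothing more can be done
the job is handed in; nothing more can be done
```

The job is done and handed in at about 24.5 s. The capped cartridge lies flat in the steel tray and the jaw is fully home.

- **Pressing the cap:** I pumped the blue trigger four times with the shut fingers. On the fourth stroke it stalled about 8 mm short of full travel at 26 N. The close wrist pictures after that show the cap flush with the body and no steel neck.
- **Returning the jaw:** I pinched the release lever against its post (29.5 mm left over both) and drew the jaw back 57 mm. It hit its stop with 15 N on the wrist. The network's jaw-face point then fell within about 3 mm of the clamp origin.
- **Placing the cartridge:** I gripped it across its body, lifted it and set it down in the tray until the wrist felt contact. The last pictures show it inside the walls, the fingers clear, and both flasks and the bottle standing where they were.

**What did not go as planned:** I first turned the wrist the wrong way, and on the carry the arm stopped short of the tray against two joint limits. I turned it back and laid the cartridge along the tray's x axis instead of y. No collision or force spike showed in the readings. The scene camera also disagreed with the other views by up to about 15 mm on a few points, so I relied on the wrist pictures and felt contact.

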